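Grease the angled bearing nipple

TASK

Grease the jackshaft's front-leaning bearing nipple: pull the push-type grease gun off its parking stud, press its coupler squarely onto the nipple until it snaps on, then push the gun's barrel on down against its spring to the end of its stroke. Finish while still holding the gun pressed in like that, and leave the wrench, the pliers and the little cup where they are.

Things in the scene. Friction and masses are not known exactly. Their poses are not given: they have to be found in the camera images.
- gun: Grease gun, 154 mm long, 0.4 kg; starts upright on the stud. Origin: centre of the coupler's mouth, spring out; z up its axis. Up z: steel coupler 30 mm wide to 36 mm, bore 19 mm wide, 24 deep, four spring jaws 8 mm inside (about 8 N to snap over a ball or pull off); tube 12 mm wide to 60; then the barrel: flange 45 mm wide at 78 to 84; black grip 32 mm wide, 85 to 146 (hold here); cap to 154.
- nozzle (a joint): How far the barrel is pushed down over the nozzle tube, in m: 0 spring out, 0.016 at the end of its stroke. The spring needs about 8 N to start moving and 13 N at the end of its stroke.
- mouth (a point): Centre of the coupler's mouth, moving with the coupler; z runs up the gun's axis. Seated squarely on a nipple it coincides with the origin of that nipple.
- jackshaft: Fixed jackshaft: dark base plate 140 x 250 x 12 mm, shaft 25 mm wide along y, its axis 48.5 mm above the bench, in two grey pillow blocks 80 mm to either side of a vee pulley. Origin: centre of the plate's underside; x points away from the side the nipple leans to.
- nipple: Ball-headed nipple on the jackshaft's +y block (the other has none). Origin: centre of the top of its 30 mm hexagon, 89 mm above the bench; z out along its axis, leaning 30 degrees from upright to the jackshaft's -x side. Neck 9 mm, ball 15 mm wide, its tip 21.5 mm out. Jaws first touch with the mouth 13 mm out, snap over at 6 mm; fully home the mouth lies flat on the hexagon.
- dock: Fixed parking dock for the gun: round dark steel foot 92 mm in diameter with a 30 mm post. Origin: centre of its underside.
- stud: Parking stud on top of the dock, the same shape as the nipple but upright. Origin: centre of the top face of its hexagon, 52 mm above the bench; z up.
- wrench: Loose open-ended wrench, 190 x 30 x 7 mm, lying on the bench; bystander. Origin: middle of its underside.
- pliers: Loose pliers, 190 x 54 x 14 mm, lying on the bench; bystander. Origin: middle of the underside.
- cup: Loose black plastic cup, 55 mm diameter, 35 mm tall, standing on the bench; bystander. Origin: centre of its underside.
There are look-alikes about, which are no part of the job. What is shaped like the gun but blue or red is not meant.

How it is judged (in metres and radians):
On the way, in this order (a step that is already met when the one before it is completed fails the run):
1. the gun is pulled off the parking stud, its mouth more than 40 mm away (distance between mouth and stud above 0.04 m), for 0.2 s.
2. the coupler has snapped onto the nipple, squarely (z of mouth in the frame of nipple between -0.003 and 0.0035 m and distance between mouth and nipple below 0.005 m and angle between the z axis of mouth and the z axis of nipple, either way round below 0.12 rad), for 0.2 s.
At the end, for the whole second after the job is handed in: Coupler's mouth within 5 mm of the nipple's origin, at most 3.5 mm off the hexagon, square to 0.12 rad; barrel pushed in by more than 12.5 of its 16 mm; gun still in the fingers, at rest; wrench, pliers and cup within 30 mm of where they stood (all of step 2 and value of joint nozzle above 0.0125 m and contact force between the fingers and gun above 3 N and linear speed of gun below 0.03 m/s and distance of each of wrench, pliers, cup from where it was at the start of the episode below 0.03 m); the arm keeps its last pose, push and grip.
It fails at once if the wrench, the pliers or the cup is shifted by more than 30 mm (distance of any of wrench, pliers, cup from where it was at the start of the episode above 0.03 m).
It also fails if it takes over 43 s, if anything falls off the work surface, if the arm or the gripper's body presses on something with over 40 N, if the wrist force passes 120 N, or if a joint passes its speed limit or range.

ROBOT

A 6-joint arm with a two-finger parallel gripper is mounted at the origin on a cart in front of the work surface, level with it; the furniture and walls round the work are solid. World frame = base frame: x ahead of the robot, y to its left, z up, the work surface at z = 0. Lengths are in m, angles in degrees, forces in N, time in s.
With the tool pointing down it reaches from about 0.25 to 0.725 m from the base axis. Payload 9.7 kg.
Tool frame: the origin (TCP) lies at the very end of the fingers, on their centre line; the grasp point (between the pads) lies 19 mm behind it; z points along the fingers, y is the line along which they close (so a half turn about z gives the same grasp; the last joint's range is limited). The gripper opens to 85 mm and grips with 20 to 120 N. Pads are 22 mm wide; open, the fingers measure 114 mm over their backs; the gripper's body (76 mm by 85 mm) begins 54 mm behind the grasp point. The pads swing forward as they close: fully open they stand 13 mm farther back than shut.
Start: joints at [-75.917, 4.979, 10.078, 95.1, 0, 90], TCP at [0.134, -0.533, 0.231] pointing down, gripper open.
Joint ranges: [-179.16, 179.16], [-48.56, 103.87], [-65.8, 70.77], [-126.05, 130.52], [-82.76, 87.17], [-180, 180]. Speed limits (degrees/s): [127.2, 127.2, 147.25, 180, 180, 180].

INTERFACE

Orientations are given as [roll, pitch, yaw] about the fixed x, y, z axes, in that order (R = Rz(yaw) Ry(pitch) Rx(roll)).
In Python, from workcell import bot gives the robot as it stands.
- The arm moves only by the tool step_arm, never from a script. Its argument "targets" is a list of rows, each a list of 3 entries, a list of its own where there are three numbers: the opening, from 0 (shut) to 1 (fully open), then the shift along the world's x, y, z in mm, then the turn, a rotation vector about the world's x, y, z in rad. In form: [[grip, [tx, ty, tz], [wx, wy, wz]], ...]. A call has 1 to 8 rows; each row is the pose to reach, as a shift and turn from the pose commanded when the call began; what a row does not reach only later rows make up. A row lasts 1/10 s, in which the tool goes at most 50 mm and 8.59 degrees, less where a joint would pass 70% of its speed; a pose out of reach is approached as far as the arm can. A call with a gripper value outside its range is refused whole. The fingers move at their own pace and stop on an object; "force" is the grip in N (left out, the last holds). Time passes only in rows, so rows that repeat a pose let the fingers close. It gives the time, the measured TCP pose, the force, the opening and the grip force at its end, in the units of the state.
- bot.get_obs(): the state, without advancing time (a new reading comes with each control period).
- bot.camera(name): name is "scene" or "top" or "wrist"; returns (picture, depth): 384x512x3 uint8, red, green, blue; 384x512 float32, m along the optical axis (not along the pixel's ray), 0 where there is no reading.
- bot.camera_params(name): a dict with "K" (3x3 intrinsics, pixels), "R" (3x3) and "t" (3): a world point X has camera coordinates R X + t. Camera axes: x right, y down, z forward; pixel columns grow to the right and rows downward; lengths in m; the calibration is good to about 2 mm. A picture is of the moment at which its call begins: read the wrist's pose just before it. camera_params takes no time and is no camera call; for the wrist camera it gives the pose at the moment of the call.
- bot.job_done(): hands the job in; it is judged then, once.
The state is a dict: "time": time; "q": joint angles; "qd": joint speeds; "joint_efforts": joint torques, N m; "ee_pos": TCP position; "tcp_rot": TCP orientation; "wrist_force": force on the tool from outside, world axes, zero at the start; "torque": the same for the moment, N m; "opening": finger opening in m; "grasp_force": force on a finger pad.
Only numpy, scipy, OpenCV 4.12 (cv2) and the standard library are available. Lean on these libraries where they do the work, as an engineer would, in place of code of your own. Each camera call takes 0.05 s, during which the arm holds its last target. There are 200 camera calls.

## Working session

There is one attempt and no reset: what is moved stays moved. The work goes in short steps, Python scripts to look and compute and a tool call to move; the robot and the scene stay as the last step left them, time stands still between calls to the robot, and variables do not carry over. Pictures are saved under pics/ and viewed, at most 10 in all, crops included, and the job is handed in when it is done.

Besides the shell and the picture viewer there is one more tool, called after ">>>" in YAML: its name, and indented under it one key for each argument. step_arm: Moves the arm, as the interface text tells. Its arguments: {"type":"object","properties":{"targets":{"type":"array","items":{"type":"array"}},"force":{"type":"number"}},"required":["targets"]}

```bash
mkdir -p pics; ls
cat > h.py <<'E'
import numpy as np,cv2
from workcell import bot
def save(n,tag=None):
    im,d=bot.camera(n); p=bot.camera_params(n)
    tag=tag or n
    cv2.imwrite(f'pics/{tag}.png',im[:,:,::-1]); np.savez(f'{tag}.npz',im=im,d=d,**{k:np.array(p[k]) for k in 'KRt'})
def cloud(tag):
    z=np.load(tag+'.npz'); d=z['d']; v,u=np.indices(d.shape)
    c=np.stack([u*d,v*d,d],-1)@np.linalg.inv(z['K']).T
    X=(c-z['t'])@z['R']; X[d==0]=np.nan
    return z['im'],X
E
python3 - <<'E'
from h import *
save('scene');save('top')
a=np.hstack([cv2.imread('pics/scene.png')]);
print(bot.get_obs())
E
```

```text
pics
{'time': 0.1, 'q': array([-7.59166850e+01,  5.00739503e+00,  1.00394428e+01,  9.51007435e+01,
        9.15445212e-04,  9.00003837e+01]), 'qd': array([ 0.08312383, -0.0609454 ,  0.07744725,  0.02672057, -0.08217907,
       -0.05662055]), 'joint_efforts': array([ 1.02058173e-03, -5.21561980e+01,  4.65654159e+01,  1.61395100e-02,
       -3.91789138e-05, -2.11470308e-05]), 'ee_pos': array([ 0.1337856 , -0.53326131,  0.23066331]), 'tcp_rot': array([-1.79931304e+02, -9.14984478e-04,  1.40829302e+01]), 'wrist_force': array([ 0.20533683, -0.12106933,  0.11770502]), 'torque': array([-0.00175379, -0.05317723,  0.01228447]), 'grasp_force': 0.0, 'opening': 0.08566167519428365}
```

View pics/scene.png

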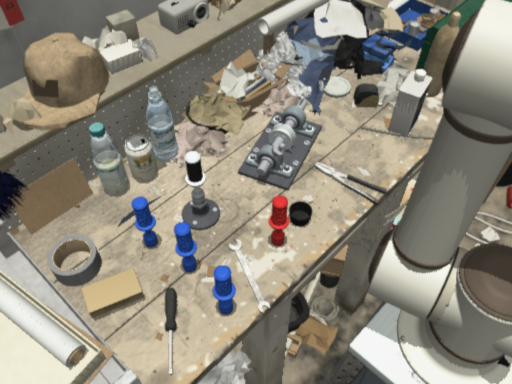

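View pics/top.png

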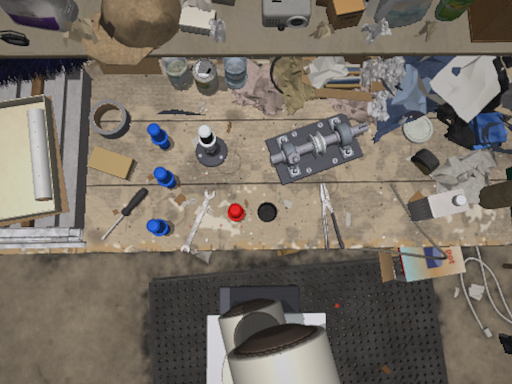

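The gun (white cap, black grip) stands on the dock at top px (208,140), and the jackshaft is at (315,148). The wrench is at (198,220), the cup at (267,212) and the pliers at (330,215). Next I'll enlarge the crops and measure.

Run:
```python
from h import *
im,X=cloud('top'); s,Xs=cloud('scene')
a=cv2.resize(im[105:190,180:380],(800,340),interpolation=cv2.INTER_CUBIC)
b=cv2.resize(s[95:235,170:330],(686,600),interpolation=cv2.INTER_CUBIC)[:, :]
cv2.imwrite('pics/topc.png',a[:,:,::-1]);cv2.imwrite('pics/sc.png',b[:,:,::-1])
for p in [(206,130),(206,127),(210,152),(218,158),(200,155),(267,212),(235,212),(278,158),(290,180),(361,150),(340,118),(320,145),(198,220),(330,215)]: print(p,X[p[1],p[0]].round(3))
m=(X[...,2]>0.15)&(X[...,2]<0.30)&(np.abs(X[...,0]-.5)<.25)
n,l,st,c=cv2.connectedComponentsWithStats(m.astype(np.uint8))
for i in range(1,n):
  if st[i,4]>8: P=X[l==i]; print(st[i],P.mean(0).round(4),P.max(0).round(3))
for tag,Y in (('top',X),('scene',Xs)):
  q=np.nanmax
  m=(Y[...,2]>0.03)
# circle fit for dock foot top via scene+top: gun points
for Y in (X,Xs):
  for lo,hi in((.005,.03),(.055,.075),(.13,.19),(.19,.22)):
    m=(np.hypot(Y[...,0]-X[152,210,0],Y[...,1]-X[152,210,1])<.07)&(Y[...,2]>lo)&(Y[...,2]<hi)
    P=Y[m]; print(lo,len(P),P.mean(0).round(4),P.min(0).round(3),P.max(0).round(3))
```

```text
(206, 130) [0.6   0.141 0.208]
(206, 127) [0.608 0.141 0.207]
(210, 152) [0.588 0.147 0.045]
(218, 158) [0.578 0.127 0.013]
(200, 155) [0.588 0.178 0.012]
(267, 212) [ 0.424 -0.008  0.005]
(235, 212) [0.41  0.076 0.154]
(278, 158) [ 0.565 -0.039  0.059]
(290, 180) [ 0.512 -0.074  0.013]
(361, 150) [ 0.597 -0.281  0.01 ]
(340, 118) [ 0.691 -0.224  0.014]
(320, 145) [ 0.598 -0.153  0.066]
(198, 220) [0.405 0.183 0.007]
(330, 215) [ 0.413 -0.185 -0.002]
[13 70  8 13 33] [0.7448 0.6035 0.1935] [0.75  0.63  0.222]
[26 71  7 11 38] [0.7446 0.5715 0.1944] [0.75  0.592 0.217]
[ 430   71   82   52 2280] [ 0.7067 -0.5254  0.1698] [ 0.75  -0.427  0.192]
[ 0 73  5 15 39] [0.742  0.6433 0.1832] [0.75  0.656 0.214]
[ 4 72  9 14 50] [0.7432 0.625  0.1879] [0.749 0.649 0.216]
[22 72  3  6 10] [0.745  0.5806 0.2061] [0.749 0.594 0.224]
[148 123  13  12 109] [0.6224 0.2782 0.1533] [0.637 0.292 0.159]
[198 124  15  19 219] [0.5972 0.1447 0.1942] [0.617 0.161 0.211]
[ 32 132   5   4   9] [0.6131 0.5725 0.1507] [0.618 0.578 0.152]
[154 166  13  13 121] [0.5109 0.2589 0.1535] [0.527 0.274 0.158]
[506 180   6  20  81] [ 0.4534 -0.6     0.1589] [ 0.479 -0.596  0.172]
[453 194  14  13 128] [ 0.4297 -0.4704  0.164 ] [ 0.444 -0.459  0.171]
[229 203  13  13 123] [0.4172 0.0758 0.1532] [0.432 0.091 0.157]
[147 219  13  13 128] [0.3823 0.2737 0.1533] [0.397 0.288 0.159]
0.005 608 [0.593  0.1437 0.0118] [0.534 0.082 0.005] [0.647 0.213 0.029]
0.055 23 [0.5915 0.1417 0.0636] [0.587 0.131 0.056] [0.601 0.158 0.073]
0.13 162 [0.5917 0.1427 0.1493] [0.58  0.125 0.132] [0.62  0.166 0.19 ]
0.19 158 [0.6    0.1456 0.2037] [0.585 0.13  0.19 ] [0.617 0.161 0.211]
0.005 807 [0.5927 0.1531 0.0126] [0.532 0.087 0.005] [0.647 0.202 0.03 ]
0.055 74 [0.5923 0.1531 0.0653] [0.585 0.136 0.055] [0.606 0.162 0.075]
0.13 368 [0.5921 0.1532 0.1549] [0.578 0.124 0.13 ] [0.62  0.169 0.19 ]
0.19 196 [0.5966 0.1503 0.2024] [0.584 0.132 0.19 ] [0.616 0.164 0.209]
```

View pics/topc.png

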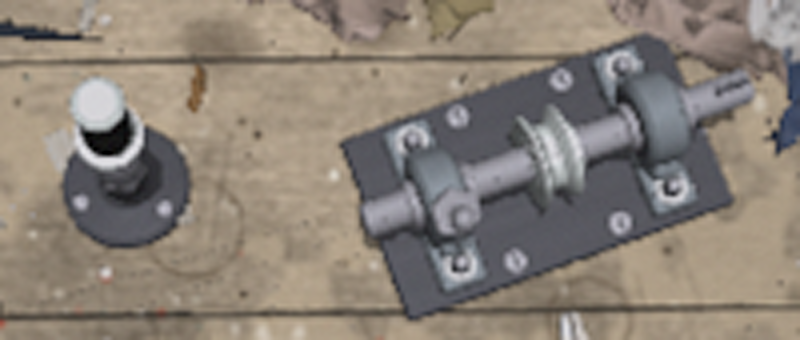

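View pics/sc.png

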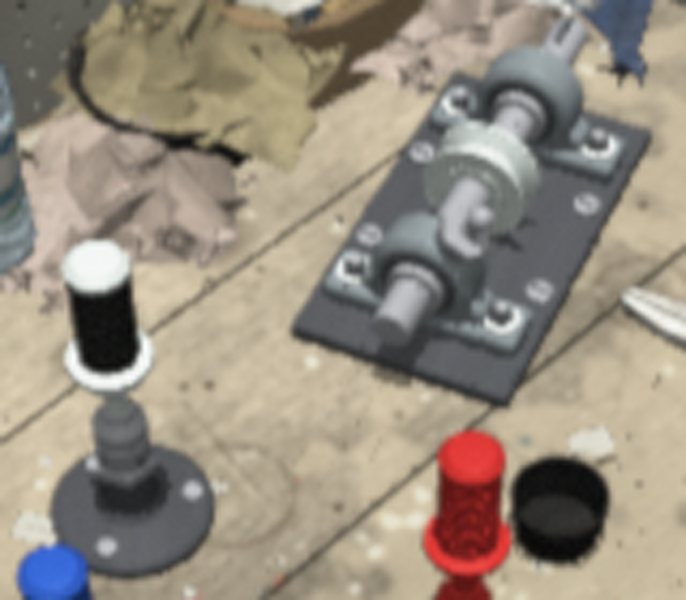

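```bash
cat >> h.py <<'E'
def ray(tag,u,v,z):
    c=np.load(tag+'.npz'); C=-c['R'].T@c['t']; r=c['R'].T@np.linalg.inv(c['K'])@[u,v,1.]
    return C+r*(z-C[2])/r[2]
def proj(tag,P):
    c=np.load(tag+'.npz'); q=c['K']@(c['R']@np.asarray(P)+c['t']); return q[:2]/q[2]
E
python3 - <<'E'
from h import *
def pt(tag,x,y):
    s,ou,ov=(4,180,105) if tag=='top' else (4.2875,170,95)
    return (x+.5)/s-.5+ou,(y+.5)/s-.5+ov
# order: +y-x? : (-x,+y)=near-left, (+x,+y), (+x,-y), (-x,-y)
C={'top':[(410,318),(343,143),(655,35),(732,203)],'scene':[(508,403),(293,333),(455,72),(650,130)]}
for t in C:
    P=np.array([ray(t,*pt(t,*c),.012) for c in C[t]])
    print(t,P.round(4).tolist()); ex=(P[1]-P[0]+P[2]-P[3])/2; ey=(P[0]-P[3]+P[1]-P[2])/2
    o=P.mean(0); print(' o',o.round(4),np.linalg.norm(ex),np.linalg.norm(ey),np.degrees(np.arctan2(ex[1],ex[0])),np.degrees(np.arctan2(-ey[0],ey[1])))
    yw=np.arctan2(-ey[0],ey[1]); R=np.array([[np.cos(yw),-np.sin(yw),0],[np.sin(yw),np.cos(yw),0],[0,0,1]])
    o[2]=0; N=o+R@[-.0234,.08,.089]; T=o+R@[-.0234-.01075,.08,.1076]
    s,ou,ov=(4,180,105) if t=='top' else (4.2875,170,95)
    for n,q in(('N',N),('T',T)): print(n,q.round(4),'crop',((proj(t,q)+.5-[ou,ov])*s-.5).round(1))
print('dock',ray('top',*pt('top',126,184),.012).round(4),ray('scene',*pt('scene',133,508),.012).round(4))
print('cap',ray('top',*pt('top',98,105),.206).round(4),ray('scene',*pt('scene',97,267),.206).round(4))
c=np.load('top.npz');print(-c['R'].T@c['t'], c['R']); c=np.load('scene.npz');print(-c['R'].T@c['t'])
c=bot.camera_params('wrist');R=np.array(c['R']);print(c,-R.T@np.array(c['t']))
E
```

```text
top [[0.5008, -0.0519, 0.012], [0.628, -0.0077, 0.012], [0.706, -0.2355, 0.012], [0.5804, -0.2839, 0.012]]
 o [ 0.6038 -0.1447  0.012 ] 0.13460755903398006 0.24301638980175064 20.116591785777672 18.909516264516068
N [ 0.5557 -0.0766  0.089 ] crop [454.3 215.8]
T [ 0.5456 -0.0801  0.1076] crop [463.2 224.4]
scene [[0.4967, -0.0505, 0.012], [0.624, -0.0026, 0.012], [0.7105, -0.239, 0.012], [0.5824, -0.285, 0.012]]
 o [ 0.6034 -0.1443  0.012 ] 0.1360508470033999 0.25070287829648846 20.18774952123528 20.07981871101677
N [ 0.5539 -0.0772  0.089 ] crop [470.4 235.4]
T [ 0.5438 -0.0809  0.1076] crop [489.5 217.6]
dock [0.6    0.1466 0.012 ] [0.596  0.1496 0.012 ]
cap [0.5984 0.1459 0.206 ] [0.5953 0.1502 0.206 ]
[0.30548365 0.04475063 1.1558224 ] [[-0.01895645 -0.99957037  0.02235454]
 [-0.98571681  0.0149422  -0.16774716]
 [ 0.16734107 -0.02521514 -0.98557656]]
[0.02259476 0.55583546 0.93469429]
{'K': array([[297.33013351,   0.        , 253.8194142 ],
       [  0.        , 297.33013351, 193.87675182],
       [  0.        ,   0.        ,   1.        ]]), 'R': array([[ 2.43835410e-01, -9.69816354e-01, -7.29935058e-04],
       [-9.19190082e-01, -2.31346604e-01,  3.18697884e-01],
       [-3.09247288e-01, -7.70388803e-02, -9.47856068e-01]]), 't': array([-0.54901877, -0.04061   ,  0.38018491])} [ 0.21411306 -0.51255335  0.37290215]
```

The ball-headed nipple is on the near-left block, at about topc px (461,216), and leans toward the robot. I'll go over it with the wrist camera to refine the position.

>>> step_arm:
  targets:
    - [1, [30, 40, 8], [0, 0, 0.02]]
    - [1, [60, 80, 16], [0, 0, 0.04]]
    - [1, [90, 117, 24], [0, 0, 0.05]]
    - [1, [120, 156, 32], [0, 0, 0.07]]
    - [1, [150, 195, 40], [0, 0, 0.08]]
    - [1, [180, 234, 50], [0, 0, 0.1]]
    - [1, [210, 273, 60], [0, 0, 0.1]]
    - [1, [240, 312, 70], [0, 0, 0.1]]

```text
time: 0.9
ee_pos: [0.3741, -0.2201, 0.3015]
tcp_rot: [180.0, -0.0, 19.8]
wrist_force: [1.2, -1.3, 0.3]
opening: 0.0849
grasp_force: 0.0
```

>>> step_arm:
  targets:
    - [1, [30, 39, 0], [0, 0, 0]]
    - [1, [60, 78, 0], [0, 0, 0]]
    - [1, [90, 115, 0], [0, 0, 0]]
    - [1, [96, 121, 0], [0, 0, 0]]
    - [1, [96, 121, 0], [0, 0, 0]]
    - [1, [96, 121, 0], [0, 0, 0]]

```text
time: 1.5
ee_pos: [0.469, -0.1015, 0.301]
tcp_rot: [-180.0, 0.0, 19.8]
wrist_force: [-0.7, -0.0, 0.2]
opening: 0.085
grasp_force: 0.0
```

Run:
```python
from h import *
o=bot.get_obs();print(o['ee_pos'],o['tcp_rot'],o['q'])
save('wrist','w1')
for n,P in(('N',[.555,-.077,.089]),('T',[.545,-.0805,.1076])): print(n,proj('w1',P))
im,X=cloud('w1')
m=(X[...,2]>.095)&(X[...,2]<.125)&(abs(X[...,0]-.55)<.05)&(abs(X[...,1]+.08)<.05)
print(m.sum(),X[m].mean(0),X[m].max(0),X[m].min(0)); v,u=np.nonzero(m);print(u.mean(),v.mean())
```

```text
[ 0.46896502 -0.10151147  0.30102939] [-1.79996636e+02  4.07349333e-02  1.98107194e+01] [-1.22025984e+01 -2.41106787e+00  1.04417515e+01  1.02889143e+02
 -1.87414737e-02  1.47986689e+02]
N [259.27902711  87.70084894]
T [259.44704706  97.8281422 ]
207 [ 0.55563964 -0.07862641  0.10351839] [ 0.57269292 -0.06533668  0.10990643] [ 0.54402855 -0.08727905  0.09503654]
261.1449275362319 87.41545893719807
```

View pics/w1.png

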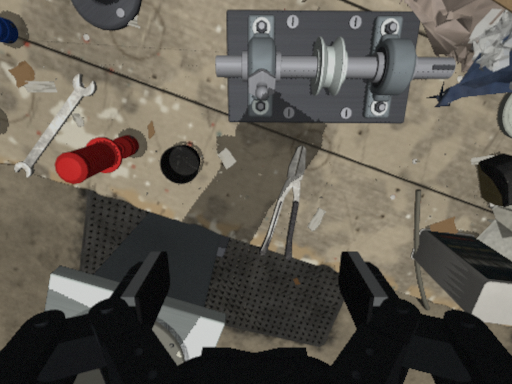

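The wrist view shows the nipple block at about (262,80) and the plate roughly spanning columns 229–418. I'll enlarge it with the predicted model drawn over it.

Run:
```python
from h import *
def model(o,yw,tag):
    y=np.radians(yw);R=np.array([[np.cos(y),-np.sin(y),0],[np.sin(y),np.cos(y),0],[0,0,1]])
    f=lambda p:proj(tag,np.array([*o,0])+R@np.array(p))
    a=np.radians(30);ax=np.array([-np.sin(a),0,np.cos(a)]);N=np.array([-.0234,.08,.089])
    t=np.linspace(0,2*np.pi,40);u=np.array([0,1,0]);w=np.cross(ax,u)
    P=[f([sx*.07,sy*.125,.012]) for sx,sy in((-1,1),(1,1),(1,-1),(-1,-1),(-1,1))]
    hexa=[f(N+.015*(np.cos(k)*u+np.sin(k)*w)) for k in t]
    ball=[f(N+ax*.014+.0075*(np.cos(k)*u+np.sin(k)*w)) for k in t]
    return P,hexa,ball
out=[]
for tag,(u0,v0,w,h,s) in {'w1':(215,0,215,130,3.7),'top':(260,110,107,77,3.7),'scene':(235,95,90,100,3.7)}.items():
    im=np.load(tag+'.npz')['im'][v0:v0+h,u0:u0+w]
    im=cv2.resize(im,None,fx=s,fy=s,interpolation=cv2.INTER_CUBIC)
    for L,c in zip(model((.6036,-.1445),20,tag),((255,255,0),(0,255,0),(255,0,0))):
        q=((np.array(L)+.5-[u0,v0])*s-.5).round().astype(int); cv2.polylines(im,[q],False,c,1)
    out.append(im)
c=np.zeros((max(out[1].shape[0],out[2].shape[0]),out[1].shape[1]+out[2].shape[1],3),np.uint8)
c[:out[1].shape[0],:out[1].shape[1]]=out[1];c[:out[2].shape[0],out[1].shape[1]:]=out[2]
cv2.imwrite('pics/m1.png',out[0][:,:,::-1]);cv2.imwrite('pics/m2.png',c[:,:,::-1]);print(out[0].shape,c.shape)
```

```text
(481, 796, 3) (370, 729, 3)
```

View pics/m1.png

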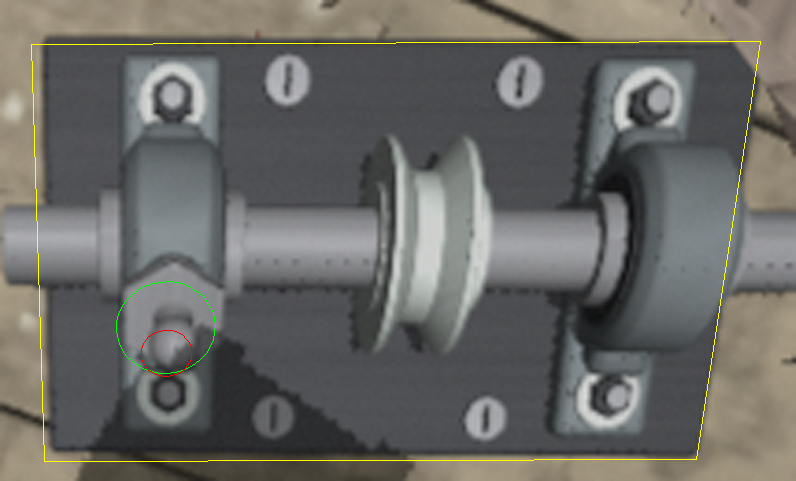

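View pics/m2.png

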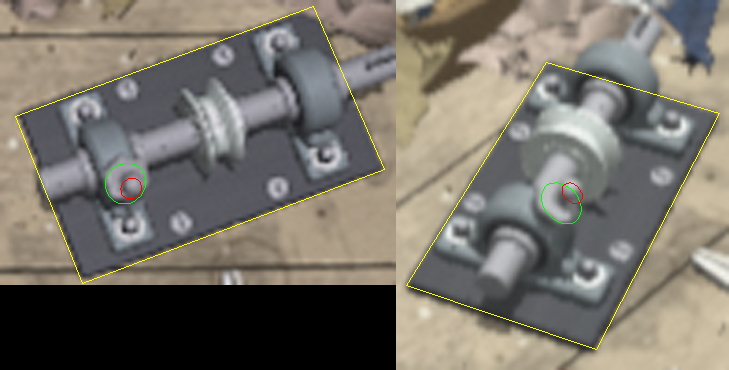

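The model agrees to about 2–3 mm: the wrist view puts the nipple slightly toward +x and −y in the jackshaft frame. Now I'll go above the gun.

>>> step_arm:
  targets:
    - [1, [20, 40, 0], [0, 0, 0]]
    - [1, [40, 80, 0], [0, 0, 0]]
    - [1, [62, 120, 0], [0, 0, 0]]
    - [1, [82, 160, 0], [0, 0, 0]]
    - [1, [102, 200, 0], [0, 0, 0]]
    - [1, [120, 235, -20], [0, 0, 0]]
    - [1, [128, 249, -40], [0, 0, 0]]
    - [1, [128, 249, -40], [0, 0, 0]]

```text
time: 2.35
ee_pos: [0.5974, 0.148, 0.2576]
tcp_rot: [-180.0, 0.3, 19.8]
wrist_force: [-0.6, 0.5, 0.4]
opening: 0.0855
grasp_force: 0.0
```

Run:
```python
from h import *
o=bot.get_obs();print(o['ee_pos'],o['tcp_rot'],o['q'])
save('wrist','w2'); im,X=cloud('w2')
p=o['ee_pos']
m=(X[...,2]>.195)&(X[...,2]<.213)&(np.hypot(X[...,0]-p[0],X[...,1]-p[1])<.035)
n,l,st,c=cv2.connectedComponentsWithStats(m.astype(np.uint8)); print(st,c)
k=1+st[1:,4].argmax();P=X[l==k];print(P.mean(0),P.min(0),P.max(0))
u,v=c[k];print(ray('w2',u,v,.206),proj('w2',[.597,.148,.206]))
for q in((.596,.146,.206),): print(proj('w2',q))
m=(X[...,2]>.005)&(X[...,2]<.02)&(np.hypot(X[...,0]-p[0],X[...,1]-p[1])<.065); v,u=np.nonzero(m); 
try: print(cv2.minEnclosingCircle(X[m][:,:2].astype(np.float32)))
except Exception as e: print(e)
cv2.imwrite('pics/w2c.png',cv2.resize(im,(768,576))[:,:,::-1])
```

```text
[0.59740406 0.14799264 0.25759023] [-179.9682468     0.28013405   19.82014733] [1.39122887e+01 1.54667700e+01 2.50537084e+01 9.98688529e+01
 2.75075574e-03 1.74092212e+02]
[[     0      0    512    384 195019]
 [   234    186     46     45   1589]] [[255.49384419 191.36448244]
 [256.25550661 208.13215859]]
[0.60328211 0.14787236 0.20562647] [0.58472212 0.13094705 0.19502006] [0.61787761 0.16336823 0.20908753]
[0.60348674 0.14794909 0.206     ] [253.08448941 216.07948884]
[255.24400479 218.1681222 ]
((0.6036882400512695, 0.15021249651908875), 0.05941653624176979)
```

View pics/w2c.png

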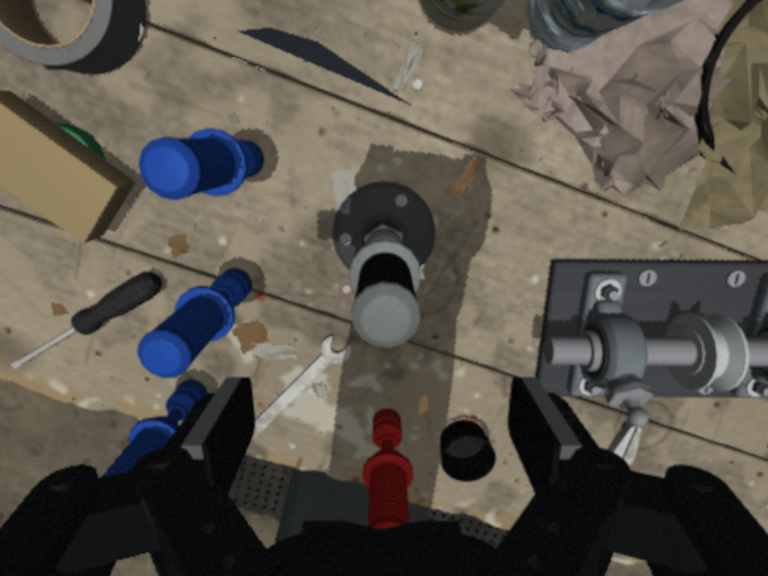

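Relative to the fingers, the gun's cap at (387,314) sits about 2.5 mm to image right. I'll shift to (0.600, 0.146), descend, close, and check the force.

>>> step_arm:
  targets:
    - [1, [3, -2, -10], [0, 0, 0]]
    - [1, [3, -2, -40], [0, 0, 0]]
    - [1, [3, -2, -70], [0, 0, 0]]
    - [1, [3, -2, -100], [0, 0, 0]]
    - [1, [3, -2, -110], [0, 0, 0]]
    - [1, [3, -2, -110], [0, 0, 0]]
    - [1, [3, -2, -110], [0, 0, 0]]

```text
time: 3.1
ee_pos: [0.601, 0.1455, 0.1532]
tcp_rot: [180.0, -0.1, 19.8]
wrist_force: [-0.4, 0.2, 0.7]
opening: 0.0858
grasp_force: 0.0
```

>>> step_arm:
  targets:
    - [0, [0, 0, 0], [0, 0, 0]]
    - [0, [0, 0, 0], [0, 0, 0]]
    - [0, [0, 0, 0], [0, 0, 0]]
    - [0, [0, 0, 0], [0, 0, 0]]
    - [0, [0, 0, 0], [0, 0, 0]]
    - [0, [0, 0, 0], [0, 0, 0]]
  force: 30

```text
time: 3.7
ee_pos: [0.6006, 0.1463, 0.1517]
tcp_rot: [-180.0, -0.1, 19.8]
wrist_force: [-0.7, 1.0, 4.6]
opening: 0.0314
grasp_force: 31.7
```

>>> step_arm:
  targets:
    - [0, [0, 0, 0], [0, 0, 0]]
    - [0, [0, 0, 0], [0, 0, 0]]
    - [0, [0, 0, 0], [0, 0, 0]]
  force: 100

```text
time: 4.0
ee_pos: [0.6006, 0.1463, 0.1517]
tcp_rot: [-180.0, -0.1, 19.8]
wrist_force: [-0.1, 1.4, 5.5]
opening: 0.03
grasp_force: 98.1
```

>>> step_arm:
  targets:
    - [0, [0, 0, 5], [0, 0, 0]]
    - [0, [0, 0, 15], [0, 0, 0]]
    - [0, [0, 0, 35], [0, 0, 0]]
    - [0, [0, 0, 60], [0, 0, 0]]
    - [0, [0, 0, 90], [0, 0, 0]]
    - [0, [0, 0, 110], [0, 0, 0]]
    - [0, [0, 0, 110], [0, 0, 0]]
    - [0, [0, 0, 110], [0, 0, 0]]

```text
time: 4.8
ee_pos: [0.6006, 0.146, 0.2607]
tcp_rot: [180.0, 0.0, 19.8]
wrist_force: [-0.2, -0.6, -4.5]
opening: 0.0301
grasp_force: 99.5
```

Run:
```python
from h import *
o=bot.get_obs();print(o['ee_pos'],o['tcp_rot'],o['opening'])
save('wrist','w3'); im,X=cloud('w3')
p=o['ee_pos'];print(proj('w3',p),proj('w3',p-[0,0,.0997]))
y=np.radians(19.8); xd=np.array([np.cos(y),np.sin(y),0]);yd=np.array([-xd[1],xd[0],0])
L=(X-p)@np.stack([xd,yd,[0,0,1]],1)
for lo,hi in((-.102,-.085),(-.085,-.066),(-.062,-.042),(-.022,-.014)):
    m=(abs(L[...,0])<.03)&(abs(L[...,1])<.03)&(L[...,2]>lo)&(L[...,2]<hi)
    v,u=np.nonzero(m);Q=L[m];print(lo,len(Q),Q.min(0).round(4),Q.max(0).round(4),u.min(),u.max(),v.min(),v.max())
a=cv2.resize(im[100:300,155:355],(600,600),interpolation=cv2.INTER_CUBIC)
for q in (p-[0,0,.0997],p-[0,0,.0157]):
  cv2.circle(a,tuple(((proj('w3',q)-[155,100])*3).astype(int)),4,(255,0,255),1)
cv2.imwrite('pics/w3c.png',a[:,:,::-1])
```

```text
[0.60057169 0.14598701 0.26066063] [1.79992789e+02 1.72155079e-02 1.98091243e+01] 0.030096226320246347
[254.79452849 255.73790543] [254.39532017 195.52756961]
-0.102 151 [ 0.0037 -0.0129 -0.0995] [ 0.0158  0.0157 -0.085 ] 235 270 179 197
-0.085 526 [ 0.0014 -0.0135 -0.0849] [ 0.0158  0.0157 -0.066 ] 234 272 183 206
-0.062 4 [ 0.0088  0.0011 -0.0619] [ 0.009   0.004  -0.0615] 249 253 201 201
-0.022 1334 [-0.0002 -0.0211 -0.022 ] [ 0.0238  0.0231 -0.014 ] 216 290 201 241
```

View pics/w3c.png

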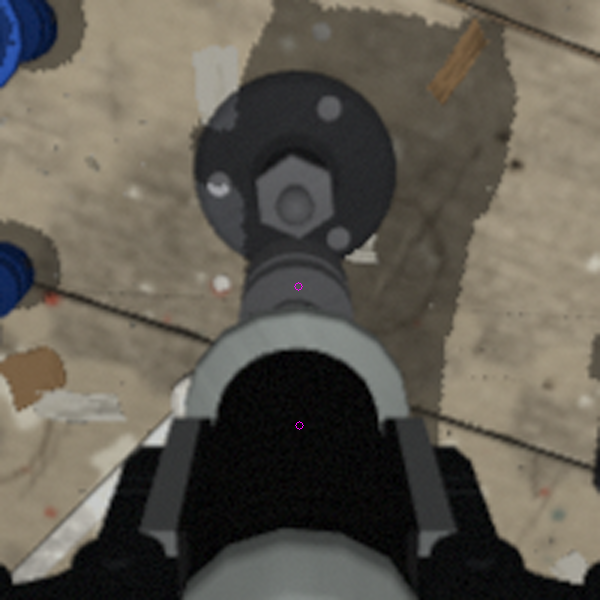

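The gun is held and off the stud, with the stud ball at crop (295,203) and the coupler visible at (297,285). The stud marks exactly where the mouth was, so comparing stud and nipple in the same wrist camera cancels its bias.

Run:
```python
from h import *
from scipy.optimize import least_squares
y=np.radians(19.8); xd=np.array([np.cos(y),np.sin(y),0]);yd=np.array([-xd[1],xd[0],0]);zd=np.array([0,0,1.])
def fit(tag,c,ax,r=.0075):
    im,X=cloud(tag); X=X.reshape(-1,3); X=X[np.isfinite(X[:,0])]; c=np.array(c)
    for tol in (.006,.004,.003,.0025,.0025,.0025):
        d=X-c; n=np.linalg.norm(d,axis=1); P=X[(abs(n-r)<tol)&(d@ax>-.002)]
        c=least_squares(lambda q:np.linalg.norm(P-q,axis=1)-r,c,loss='soft_l1',f_scale=.0007).x
    e=np.linalg.norm(P-c,axis=1)-r
    return c,len(P),e.std()
axn=-.5*xd+.866*zd
G=np.array([.6006,.1463,.052])
s=fit('w3',G+.014*zd,zd); print('stud ball',s, 'hex',(s[0]-.014*zd).round(4),'minus TCPgrasp in tool xy',(s[0]-G)@xd,(s[0]-G)@yd)
for N0 in ([.555,-.077,.089],[.558,-.079,.089]):
    n=fit('w1',np.array(N0)+.014*axn,axn); print('nip',n,'N',n[0]-.014*axn)
n=fit('top',np.array([.556,-.078,.089])+.014*axn,axn); print('top N',n[1:],n[0]-.014*axn)
n=fit('scene',np.array([.556,-.078,.089])+.014*axn,axn); print('scene N',n[1:],n[0]-.014*axn)
# hex plane of stud
for tag,c,ax in(('w3',s[0]-.014*zd,zd),('w1',np.array([.556,-.079,.089]),axn)):
    im,X=cloud(tag); d=X-c; a=d@ax; rr=np.linalg.norm(d-a[...,None]*ax,axis=-1)
    m=(abs(a)<.004)&(rr>.0085)&(rr<.0145); P=X[m]; u,sv,vt=np.linalg.svd(P-P.mean(0)); nn=vt[2]*np.sign(vt[2,2])
    print(tag,m.sum(),np.median(a[m]),'normal in tool',nn@xd,nn@yd,nn@zd)
# intensity silhouettes: ball predicted pixels
print(proj('w3',s[0]),proj('w1',n[0]))
```

```text
stud ball (array([0.60072848, 0.14782772, 0.06477751]), 129, np.float64(0.0004724477439639675)) hex [0.6007 0.1478 0.0508] minus TCPgrasp in tool xy 0.0006383768779603897 0.0013938782579888814
nip (array([ 0.55129108, -0.08034084,  0.10107187]), 149, np.float64(0.0005388948850908444)) N [ 0.55787724 -0.07796967  0.08894787]
nip (array([ 0.55129108, -0.08034084,  0.10107187]), 149, np.float64(0.0005388948859541646)) N [ 0.55787724 -0.07796967  0.08894787]
top N (23, np.float64(0.000905738161946346)) [ 0.55878257 -0.07943504  0.0899508 ]
scene N (27, np.float64(0.0010623912945894774)) [ 0.55863806 -0.07832915  0.0901701 ]
w3 265 -5.5397788032672535e-05 normal in tool 0.006283823563572098 0.0016486139720356533 0.9999788975940409
w1 246 -0.0010965340517768516 normal in tool -0.5024630752147247 -0.001609689607149467 0.8645971703314386
[252.77345646 167.95332096] [261.76682476  91.4033234 ]
```

Corrected nipple origin is about (0.5578, −0.0795, 0.089), axis tilted 30° along yaw 19.8°. Moving to a standoff 40 mm out, tilted.

>>> step_arm:
  targets:
    - [0, [-16, -36, 5], [0.025, -0.07, 0]]
    - [0, [-32, -72, 5], [0.051, -0.141, 0]]
    - [0, [-48, -108, 5], [0.076, -0.211, 0]]
    - [0, [-64, -144, 5], [0.101, -0.281, 0]]
    - [0, [-80, -180, 0], [0.127, -0.352, 0]]
    - [0, [-96, -216, -15], [0.152, -0.422, 0]]
    - [0, [-108, -245, -35], [0.177, -0.493, 0]]
    - [0, [-108.5, -249, -50], [0.1773, -0.4926, 0]]

```text
time: 5.65
ee_pos: [0.4884, -0.1057, 0.2069]
tcp_rot: [-179.9, -29.9, 19.4]
wrist_force: [0.3, -0.5, -3.9]
opening: 0.0295
grasp_force: 100.0
```

>>> step_arm:
  targets:
    - [0, [0, 0, 0], [0, 0, 0]]
    - [0, [0, 0, 0], [0, 0, 0]]
    - [0, [0, 0, 0], [0, 0, 0]]

```text
time: 5.95
ee_pos: [0.4927, -0.1021, 0.212]
tcp_rot: [180.0, -30.0, 19.9]
wrist_force: [-0.4, -0.4, -4.1]
opening: 0.0301
grasp_force: 99.9
```

```bash
cat > st.py <<'E'
from h import *
from scipy.spatial.transform import Rotation as Ro
y=np.radians(19.8); xd=np.array([np.cos(y),np.sin(y),0]);yd=np.array([-xd[1],xd[0],0]);zd=np.array([0,0,1.])
ax=-.5*xd+.866*zd; w=np.cross(yd,ax); N=np.array([.5578,-.0795,.089])
o=bot.get_obs(); R=Ro.from_euler('xyz',o['tcp_rot'],degrees=True).as_matrix()
M=o['ee_pos']+R[:,2]*.0997; d=M-N
print('t',o['time'],'mouth-N axial %.2f lat w %.2f y %.2f mm'%tuple(1e3*(d@k) for k in(ax,w,yd)),'toolz.axis',-R[:,2]@w,-R[:,2]@yd)
f=o['wrist_force'];print('force ax,w,y',f@ax,f@w,f@yd,'grasp',o['grasp_force'],o['opening'],'ee',o['ee_pos'],o['tcp_rot'])
print('w',w)
E
python3 - <<'E'
from st import *
save('wrist','w4'); im,X=cloud('w4')
p=o['ee_pos'];g=R.copy()
a=cv2.resize(im[60:260,155:355],(600,600),interpolation=cv2.INTER_CUBIC)
for q in (M,N+.014*ax,N): cv2.circle(a,tuple(((proj('w4',q)-[155,60])*3).astype(int)),4,(255,0,255),1)
cv2.imwrite('pics/w4c.png',a[:,:,::-1])
E
```

```text
t 5.95 mouth-N axial 41.26 lat w 1.88 y 0.86 mm toolz.axis -0.0001566972576471648 -0.0005644129503994955
force ax,w,y -3.307403826975003 -2.473711755893698 -0.20361178850671535 grasp 99.8890221118927 0.030084599823634792 ee [ 0.4927347  -0.10206878  0.21200463] [179.96785032 -30.00970626  19.92893845]
w [0.81480275 0.29334704 0.5       ]
```

View pics/w4c.png

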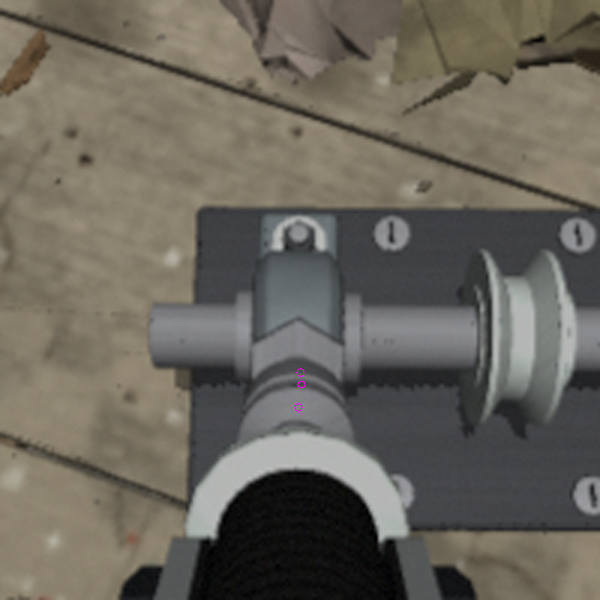

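The coupler at (297,410) lines up with the hexagon at (299,340), with only small corrections left. Approaching to 15 mm out.

>>> step_arm:
  targets:
    - [0, [-1, -1, -1], [0, 0, 0]]
    - [0, [3, 0, -8], [0, 0, 0]]
    - [0, [7, 1.5, -16], [0, 0, 0]]
    - [0, [11, 3, -23.5], [0, 0, 0]]
    - [0, [11, 3, -23.5], [0, 0, 0]]
    - [0, [11, 3, -23.5], [0, 0, 0]]
    - [0, [11, 3, -23.5], [0, 0, 0]]

```text
time: 6.7
ee_pos: [0.5029, -0.1, 0.1877]
tcp_rot: [180.0, -30.0, 19.8]
wrist_force: [0.2, 0.5, -3.8]
opening: 0.0304
grasp_force: 99.8
```

```bash
python3 st.py
```

```text
t 6.7 mouth-N axial 15.12 lat w -1.45 y -0.72 mm toolz.axis 0.00029855905528103355 0.00020851603223473458
force ax,w,y -3.4840860476064988 -1.555172946442918 0.3961296904548103 grasp 99.82017874717712 0.03041778680288475 ee [ 0.50286441 -0.10002225  0.18772786] [179.98210798 -29.98361855  19.81189575]
w [0.81480275 0.29334704 0.5       ]
```

>>> step_arm:
  targets:
    - [0, [0.9, 1.1, 0.7], [0, 0, 0]]
    - [0, [0.9, 1.1, 0.7], [0, 0, 0]]
    - [0, [2.3, 1.6, -1.9], [0, 0, 0]]
    - [0, [3.7, 2.1, -4.5], [0, 0, 0]]
    - [0, [3.7, 2.1, -4.5], [0, 0, 0]]
    - [0, [3.7, 2.1, -4.5], [0, 0, 0]]

```text
time: 7.3
ee_pos: [0.5066, -0.0977, 0.1829]
tcp_rot: [-180.0, -30.0, 19.8]
wrist_force: [-1.0, 0.6, -2.8]
opening: 0.0303
grasp_force: 100.1
```

```bash
python3 st.py
```

```text
t 7.3 mouth-N axial 8.80 lat w -0.14 y 0.20 mm toolz.axis 0.00029356235822047827 -0.00030444082567504527
force ax,w,y -2.040549621991661 -2.0176265311183834 0.8867614866043181 grasp 100.10088801383972 0.03033967851701844 ee [ 0.50660611 -0.0977499   0.18291021] [-179.98899381  -29.9839103    19.81288024]
w [0.81480275 0.29334704 0.5       ]
```

>>> step_arm:
  targets:
    - [0, [1.4, 0.5, -2.6], [0, 0, 0]]
    - [0, [2.8, 1, -5.2], [0, 0, 0]]
    - [0, [4.2, 1.5, -7.8], [0, 0, 0]]
    - [0, [5.6, 2, -10.4], [0, 0, 0]]
    - [0, [5.6, 2, -10.4], [0, 0, 0]]
    - [0, [5.6, 2, -10.4], [0, 0, 0]]

```text
time: 7.9
ee_pos: [0.5122, -0.0957, 0.1731]
tcp_rot: [180.0, -30.0, 19.8]
wrist_force: [-7.5, 0.6, 4.5]
opening: 0.0301
grasp_force: 100.7
```

```bash
python3 st.py
```

```text
t 7.9 mouth-N axial -2.61 lat w 0.14 y 0.17 mm toolz.axis -0.00010234937187858506 -4.635933398361436e-06
force ax,w,y 7.369256488174693 -3.678888576153293 3.074713392187987 grasp 100.67970156669617 0.0301187879933159 ee [ 0.51217455 -0.09574793  0.17314237] [179.99328531 -30.00659142  19.81395783]
w [0.81480275 0.29334704 0.5       ]
```

>>> step_arm:
  targets:
    - [0, [1.2, 0.4, -2.2], [0, 0, 0]]
    - [0, [2.3, 0.8, -4.4], [0, 0, 0]]
    - [0, [3.5, 1.3, -6.5], [0, 0, 0]]
    - [0, [4.7, 1.7, -8.7], [0, 0, 0]]
    - [0, [4.7, 1.7, -8.7], [0, 0, 0]]
    - [0, [4.7, 1.7, -8.7], [0, 0, 0]]

```text
time: 8.5
ee_pos: [0.5168, -0.0941, 0.1647]
tcp_rot: [180.0, -30.0, 19.8]
wrist_force: [-9.2, 0.9, 5.1]
opening: 0.0302
grasp_force: 100.8
```

```bash
python3 st.py
```

```text
t 8.5 mouth-N axial -12.39 lat w 0.24 y 0.17 mm toolz.axis -0.000287217960364905 0.00010025744331820796
force ax,w,y 8.615757478373283 -4.666634037853264 3.9318741935733 grasp 100.80628395080566 0.030229188404910075 ee [ 0.51683548 -0.09405843  0.16472189] [179.98751247 -30.01718266  19.81347939]
w [0.81480275 0.29334704 0.5       ]
```

>>> step_arm:
  targets:
    - [0, [0.9, 0.3, -1.7], [0, 0, 0]]
    - [0, [1.9, 0.7, -3.5], [0, 0, 0]]
    - [0, [2.2, 0.8, -4.1], [0, 0, 0]]
    - [0, [2.2, 0.8, -4.1], [0, 0, 0]]
    - [0, [2.2, 0.8, -4.1], [0, 0, 0]]

```text
time: 9.0
ee_pos: [0.5188, -0.0934, 0.1623]
tcp_rot: [179.9, -30.1, 19.8]
wrist_force: [-21.9, -0.4, 18.6]
opening: 0.03
grasp_force: 103.2
```

```bash
python3 st.py
```

```text
t 9.0 mouth-N axial -15.50 lat w 0.94 y -0.02 mm toolz.axis -0.0012662139723739751 0.0010255600483295157
force ax,w,y 26.46353057353049 -8.706460085147144 7.021548024010925 grasp 103.1958281993866 0.029984897052225592 ee [ 0.51882613 -0.0934434   0.16232846] [179.93353873 -30.07326362  19.81536797]
w [0.81480275 0.29334704 0.5       ]
```

>>> step_arm:
  targets:
    - [0, [0, 0, 0], [0, 0, 0]]
    - [0, [0, 0, 0], [0, 0, 0]]
    - [0, [0, 0, 0], [0, 0, 0]]
    - [0, [0, 0, 0], [0, 0, 0]]

```text
time: 9.4
ee_pos: [0.5188, -0.0934, 0.1624]
tcp_rot: [179.9, -30.1, 19.8]
wrist_force: [-22.1, -1.3, 18.4]
opening: 0.0302
grasp_force: 103.2
```

```bash
python3 -c "
from st import *
print(bot.job_done())"
```

```text
t 9.4 mouth-N axial -15.49 lat w 0.98 y -0.03 mm toolz.axis -0.001316418333820124 0.0010288254491780113
force ax,w,y 26.574866698458308 -9.187444762113614 6.300291146740205 grasp 103.19529891014099 0.030188293625652278 ee [ 0.51884526 -0.0934436   0.1623505 ] [179.93287215 -30.07613918  19.8163234 ]
w [0.81480275 0.29334704 0.5       ]
the job is handed in; nothing more can be done
None
```

I handed the job in at 9.4 s, with the gun still gripped and pressed to the end of its stroke on the nipple. The snap-on is inferred from forces and travel (spring-like force, hard stop after about 15.5 mm), not seen on camera; the verdict wasn't shown, and I didn't re-check the wrench, pliers and cup.

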